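# Tighten the diaphragm ring of a burst tester and switch on its pump

### The job

The burst tester has just had a new diaphragm: set the pin spanner with both pins in two opposite holes of the brass retaining ring, turn the ring clockwise until it stops, and lay the spanner back flat on the blue-grey tool mat. Only then flip the red pump toggle on the control tower from down to up, so that it snaps over and stays there. Leave the black mains toggle up and leave the bottle, tin, beaker and dish standing where they are.

Things in the scene. Friction and masses are not known exactly. Their poses are not given: they have to be found in the camera images.
- machine: Burst tester, fixed. Origin on the bench; x from its front to its back, y to its left as the robot sees it, z up. Sizes in mm. Steel base x -95..200, y -150..150, deck at z 100. White control tower on it: x 10..190, y -150..-10, up to z 280. Aluminium pedestal (radius 52, z 100..126) at x 0, y 70, carries the ring. Column at x 130, y 70, radius 28, up to z 275.
- bezel_edge (a point): Middle of the lower front edge of the grey display bezel (130 wide, 72 high), which stands 15 mm out of the tower's upright front face, 48 mm above the toggle pivots. A gripper held upright would hit it at the toggles: lean it back towards the robot by 30 to 50 degrees. Axes as the machine.
- clamp_head (a point): Underside centre of the upper clamp, swung aside to the machine's left on an arm (44 wide, z 238..272) from the column: clamp radius 34, its underside 183 mm above the bench; above it a black handwheel of outer radius 66, z 314..348. Fixed. Axes as the machine.
- ring_top (a point): Centre of the top face of the brass retaining ring (outer diameter 96, bore 34, 14 thick), 140 mm above the bench. Turns with the ring; x and y axes point at holes, z up. Four round holes, 10 mm across and 10 mm deep, lie 32 mm from the centre on +x, -x, +y and -y.
- ring (a joint): Turn of the ring, rad, growing clockwise seen from above. Starts loose at 0.2 to 0.7; tight stop at 1.2. Rubs with about 0.3 N m (3 N at the spanner grip) and stays where left. At the stop the ring's axes (and a spanner set in opposite holes) stand at 156 degrees, or 90 degrees from that, counter-clockwise from the machine's x: one handle direction then points towards the robot.
- spanner: T-shaped pin spanner, 154 mm long, 0.16 to 0.25 kg, resting level on pins and grip. Origin midway along, level with the pin tips and the grip's underside; z up, +x to the crossbar. Orange grip x -83..-3, 24 wide, z 0..30. Steel neck (18 wide) and crossbar (18 by 84, at x 62) z 9..17. Two pins below the crossbar at x 62, y +-32: 6 mm across, tapered to 3.6 at the tip, 9 long.
- spanner_pins (a point): Midway between the two pin tips, 62 mm ahead of the spanner's origin; axes as the spanner. Pins fully in: the bar lies on the ring and this point is 9 mm below the ring's top face, on the ring's axis.
- spanner_grip (a point): Centre of the orange grip, 15 mm above its underside, 105 mm behind the pins; axes as the spanner. The spanner's centre of mass lies about 47 mm from here towards the pins.
- mat: Blue-grey rubber tool mat fixed on the bench, left or right of the machine, 280 (x) by 190 (y) by 3 mm; origin under its centre. The spanner starts on it.
- pump_toggle (a joint): Red pump toggle, rad: 0 = down (off), 0.6 = up (on). Over-centre spring: from 0.3 it snaps to the nearer end; about 3 N at the tip. Pivot line level, along the machine's y, at machine x 10, y -45, z 155 mm, in the tower's front face. The bat stands out towards the robot, 0.3 rad below level when down, 0.3 rad above when up.
- pump_tip (a point): End of the red bat, 42 mm from its pivot. The bat is 7 mm thick at the root and 10 mm near the end. The x axis runs from the tip to the pivot, y as the machine's.
- mains_toggle (a joint): Black mains toggle, rad: 0 = up (on), -0.6 = down; otherwise like the pump toggle and 70 mm to its right (machine y -115). Starts up and must stay up.
- tray: White open tray fixed on the bench, on the other side of the machine from the mat, 200 (x) by 150 (y) by 22 mm high; origin under its centre. The beaker and the dish stand in it.
- bottle: Amber bottle, black cap, radius 27, 135 mm high, beside the back half of the machine; origin under its centre.
- tin: Aluminium tin, radius 27, 45 mm high, on the other side of the machine from the bottle; origin under its centre.
- beaker: White plastic beaker in the tray, radius 28, 65 mm high; origin under its centre.
- dish: Grey round lidded dish in the tray, radius 36, 18 mm high; origin under its centre.
Not all that is in view belongs to the job. Several things look just like the spanner: the one meant starts nearest to the robot's base.

How it is judged:
By the outcome, as a careful person would: the job done as asked, in the order asked, and still so for the second after the job is handed in, with the robot touching nothing.
It also fails if it takes over 64 s, if anything falls off the work surface, if the arm or the gripper's body presses on something with over 40 N, if the wrist force passes 120 N, or if a joint passes its speed limit or range.

### The arm

A 6-joint arm with a two-finger parallel gripper is mounted at the origin on the work surface. World frame = base frame: x ahead of the robot, y to its left, z up, the work surface at z = 0. Lengths are in mm, angles in rad, forces in N, time in s.
With the tool pointing down it reaches from about 275 to 750 mm from the base axis. Payload 10.2 kg.
Tool frame: the origin (TCP) lies at the very end of the fingers, on their centre line; the grasp point (between the pads) lies 19 mm behind it (ctrl.hold_point_z is the distance from the TCP to the grasp point, in mm); z points along the fingers, y is the direction in which the jaws open and shut (so a half turn about z gives the same grasp; the last joint's range is limited). The gripper opens to 85 mm and grips with 20 to 120 N. Pads are 22 mm wide; open, the fingers measure 114 mm over their backs; the gripper's body (76 mm by 85 mm) begins 54 mm behind the grasp point. The pads swing forward as they close: fully open they stand 13 mm farther back than shut.
Start: joints at [-0.223, 0.313, 1.498, -0, 1.331, -0.223], TCP at [525.006, -0.013, 231.294] pointing down, gripper open.
Joint ranges: [-2.94, 2.94], [-0.97, 2.17], [0.19, 2.56], [-1.23, 4.37], [0.02, 3.11], [-2.88, 2.88]. Speed limits (rad/s): [2.39, 2.39, 3.01, 3.14, 3.14, 3.14].

### API

Orientations are given as a unit quaternion [w, x, y, z].
In Python, from rig import readout, cams, workorder, spotter, ctrl gives the robot as it stands.
- The arm moves only by the tool step_arm, never from a script. Its argument "plan" is text: rows parted by semicolons, each of 5 numbers parted by spaces: the shift along the tool's x, y, z in cm, then the turn about the tool's z in degrees, then the opening in per cent of the stroke, from 0 (shut) to 100 (fully open). In form: x y z twist gripper; .... A call has 1 to 10 rows; each row is the pose to reach, as a shift and turn from the pose commanded when the call began, along the tool's axes at that moment; what a row does not reach only later rows make up. A row lasts 1/10 s, in which the tool goes at most 50 mm and 8.59 degrees, less where a joint would pass 70% of its speed; a pose out of reach is approached as far as the arm can. A call with a gripper value outside its range is refused whole. The fingers move at their own pace and stop on an object; "grip_force" is the grip in N (left out, the last holds). Time passes only in rows, so rows that repeat a pose let the fingers close. It gives the time, the measured TCP pose, the force and the opening at its end, in the units of the state.
- readout.sense(): the state, without advancing time (a new reading comes with each control period).
- cams.capture(name): name is "scene" or "side" or "wrist"; returns (picture, depth): 400x640x3 uint8, red, green, blue; 400x640 float32, mm along the optical axis (not along the pixel's ray), 0 where there is no reading.
- cams.camera_info(name): a dict with "vfov" (degrees; the focal length in pixels is half the picture's height over the tangent of half this angle, whatever the lens; pixels are square), "cx", "cy" (the principal point, pixels), "rvec" (rotation vector, rad) and "tvec" (3), from world to camera coordinates, as OpenCV has them. Camera axes: x right, y down, z forward; pixel columns grow to the right and rows downward; lengths in mm; the calibration is good to about 2 mm. A picture is of the moment at which its call begins: read the wrist's pose just before it. camera_info takes no time and is no camera call; for the wrist camera it gives the pose at the moment of the call.
- workorder.finish_job(): hands the job in, once; it reports no verdict.
Trained networks look in the newest picture that a camera, given by its name, has taken for a name from the list of things; names that differ only in an ending like _2 or _b are one class to them, and where a whole thing is asked for, a point or a joint stands for the part that bears it (a point fixed in the world has none). Each returns a list of dicts, best first, with "conf" (0 to 1); they miss things now and then, are a little off and sometimes report something else, mostly with a low value. They report only what shows in the picture. A call takes as long as a camera call. They do not tell look-alikes from the thing itself.
- spotter.regions_of(camera, target): "pixels" (400x640 bool, what is visible of it) and "extent" ([centre column, centre row, width, height] in pixels, round what is visible of it).
The state is a dict: "time_s": time; "joints": joint angles; "dq": joint speeds; "tau": joint torques, N m; "eef_pos": TCP position; "ee_rot": TCP orientation; "force": force on the tool from outside, world axes, zero at the start; "wrist_torque": the same for the moment, N m; "grip_width": opening from 0.0 (shut) to 1.0 (fully open).
Only numpy, scipy, OpenCV 4.12 (cv2) and the standard library are available. Lean on these libraries where they do the work, as an engineer would, in place of code of your own. Each camera call takes 0.05 s, during which the arm holds its last target. There are 200 camera calls.

## Working session

There is one attempt and no reset: what is moved stays moved. The work goes in short steps, Python scripts to look and compute and a tool call to move; the robot and the scene stay as the last step left them, time stands still between calls to the robot, and variables do not carry over. Pictures are saved under pics/ and viewed, about 8 in all and at most 12, crops included, and the job is handed in when it is done.

Besides the shell and the picture viewer there is one more tool, called after "Call:" as name(argument=value, ...) on one line, values as JSON. step_arm: Moves the arm, as the interface text tells. Its arguments: {"type":"object","properties":{"plan":{"type":"string"},"grip_force":{"type":"number"}},"required":["plan"]}

```bash
mkdir -p pics; ls; cat > h.py <<'E'
import numpy as np, cv2
from scipy.spatial.transform import Rotation as R
from rig import readout, cams, workorder, spotter, ctrl
def K(ci): 
    f=200/np.tan(np.radians(ci['vfov'])/2); return f,ci['cx'],ci['cy']
def cap(name,png=None):
    ci=cams.camera_info(name); im,d=cams.capture(name)
    if png: cv2.imwrite('pics/'+png,im[:,:,::-1])
    return ci,im,d
def world(ci,d):
    f,cx,cy=K(ci); v,u=np.mgrid[0:400,0:640]
    P=np.stack([(u-cx)/f*d,(v-cy)/f*d,d],-1).astype(float)
    Rm=cv2.Rodrigues(np.array(ci['rvec'],float))[0]
    W=(P-np.array(ci['tvec']).reshape(3))@Rm
    W[d<=0]=np.nan
    return W
def proj(ci,X):
    f,cx,cy=K(ci); Rm=cv2.Rodrigues(np.array(ci['rvec'],float))[0]
    p=np.atleast_2d(X)@Rm.T+np.array(ci['tvec']).reshape(3)
    return np.c_[f*p[:,0]/p[:,2]+cx,f*p[:,1]/p[:,2]+cy]
E
python3 - <<'E'
from h import *
print(readout.sense(), ctrl.hold_point_z)
for c in ['scene','side']:
    ci,im,d=cap(c,c+'0.png'); W=world(ci,d); print(c,{k:np.round(v,3) for k,v in ci.items()})
    np.savez(c+'0.npz',W=W,im=im)
    for t in ['machine','spanner','ring','pump_toggle','mat','bottle','tin','tray']:
        for r in spotter.regions_of(c,t)[:4]:
            p=W[r['pixels']]; p=p[~np.isnan(p[:,0])]
            print(c,t,round(r['conf'],2),np.round(r['extent']),np.round(np.median(p,0)) if len(p) else None, np.round(p.min(0)),np.round(p.max(0)))
E
```

```text
pics
{'time_s': 0.0, 'joints': array([-2.23392412e-01,  3.13442203e-01,  1.49847803e+00, -3.03302548e-05,
        1.33100857e+00, -2.23394629e-01]), 'dq': array([-1.95070146e-03,  1.26354159e-03, -7.78541435e-05, -1.02188073e-04,
       -1.75583804e-03,  5.03141124e-04]), 'tau': array([-5.78409599e-04, -4.12261176e+01, -2.59742296e+01, -3.58453699e-04,
        4.11797926e-03, -1.23038126e-05]), 'eef_pos': array([5.24723504e+02, 4.69197273e-02, 2.30723659e+02]), 'ee_rot': array([-5.57469736e-04,  7.07103286e-01,  7.07109961e-01, -3.68470215e-04]), 'force': array([-0.90989419,  0.29603181, -0.13190079]), 'wrist_torque': array([ 0.01299085, -0.01740918, -0.00176859]), 'grip_width': 0.9973309614846202} 18.700000000000003
scene {'vfov': np.float64(51.493), 'cx': np.float64(321.344), 'cy': np.float64(193.334), 'rvec': array([ 0.203, -2.954,  0.867]), 'tvec': array([ 578.48 ,  274.565, 1425.582])}
scene machine 0.66 [292. 228. 117. 124.] [674.  17. 192.] [ 498. -350.   -5.] [877. 259. 508.]
scene spanner 0.55 [374. 117.  40.  23.] [ 456. -640.   21.] [ 364. -714.   -6.] [ 524. -607.   43.]

[... 710 characters left out ...]
366. -699.   -3.] [ 522. -615.   35.]
side spanner 0.7 [334. 267.  52.  27.] [ 562. -316.   20.] [ 495. -385.   -3.] [ 652. -246.   39.]
side mat 0.68 [334. 272. 108.  64.] [ 556. -329.    3.] [ 421. -412.   -5.] [ 702. -208.   33.]
side mat 0.15 [348. 157. 110. 158.] [ 670. -145.  156.] [ 503. -174. -744.] [1419. 1999.  351.]
side bottle 0.63 [319. 161.  22.  14.] [590.  41. 139.] [557.   4. 126.] [625. 102. 145.]
side bottle 0.21 [336. 268.  57.  27.] [ 560. -316.   21.] [ 495. -384.    1.] [ 650. -279.   39.]
side tin 0.6 [385. 233.  16.  20.] [ 746. -230.   38.] [ 722. -247.   -1.] [ 783. -145.   50.]
side tray 0.75 [284. 160.  35.  30.] [490. 313.   7.] [432. 177.  -4.] [576. 360.  27.]
```

```bash
python3 - <<'E'
import cv2,numpy as np
a=cv2.imread('pics/scene0.png')[120:380,200:460]; b=cv2.imread('pics/side0.png')[60:400,220:480]
a=cv2.resize(a,(400,400),interpolation=cv2.INTER_CUBIC); b=cv2.resize(b,(400,523),interpolation=cv2.INTER_CUBIC)
c=np.zeros((523,800,3),np.uint8); c[:400,:400]=a; c[:,400:]=b
cv2.imwrite('pics/m0.png',c)
E
```

```text
(no output)
```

View pics/m0.png

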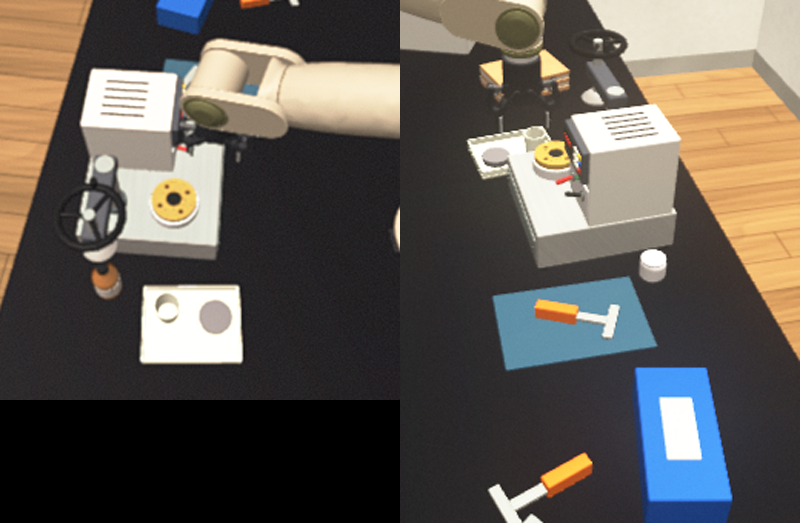

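The mat with the target spanner lies right of the machine (right panel ~(578,315)). The one at the bottom (~(545,480)) is a farther look-alike. The ring is visible in both views. Next I'll work out the poses.

```bash
cat > meas.py <<'E'
from h import *
def hsv(im): return cv2.cvtColor(im,cv2.COLOR_RGB2HSV)
def rect(P):
    (c,s,a)=cv2.minAreaRect(P[:,:2].astype(np.float32)); return np.round(c,1),np.round(s,1),round(a,1)
def spanner(W,im,lo=(430,-430),hi=(700,-180),z0=0):
    h=hsv(im); box=(W[...,0]>lo[0])&(W[...,0]<hi[0])&(W[...,1]>lo[1])&(W[...,1]<hi[1])
    o=box&(h[...,0]<20)&(h[...,1]>140)&(h[...,2]>90)&(W[...,2]>z0+23)
    s=box&(h[...,1]<60)&(h[...,2]>120)&(W[...,2]>z0+10)&(W[...,2]<z0+28)
    O=W[o];S=W[s]
    print('orange',o.sum(),rect(O),np.round(np.median(O[:,2]),1),'steel',s.sum())
    P=np.vstack([O,S]); print('steel rect',rect(S)); return O,S
E
python3 - <<'E'
from meas import *
D=np.load('side0.npz'); W,im=D['W'],D['im']
O,S=spanner(W,im); print(np.round(O.mean(0),1),np.round(S.mean(0),1))
for c in ['scene','side']:
    D=np.load(c+'0.npz'); W,im=D['W'],D['im']; h=hsv(im)
    X,Y,Z=[W[...,i] for i in range(3)]
    t=(Z>272)&(Z<288)&(X>450)&(X<950)&(Y<90)&(Y>-250)&(h[...,1]<40)&(h[...,2]>150)
    m=np.uint8(t); n,l,st,_=cv2.connectedComponentsWithStats(m); k=1+np.argmax(st[1:,4]); t=l==k
    print(c,'tower',t.sum(),rect(W[t]),np.round(np.median(Z[t]),1))
    t=(Z>133)&(Z<147)&(h[...,0]>12)&(h[...,0]<32)&(h[...,1]>110)&(X>450)&(X<750)&(Y>-50)&(Y<200)
    print(c,'ring',t.sum(),rect(W[t]),np.round(np.median(Z[t]),1))
    t=(Z>93)&(Z<107)&(X>420)&(X<950)&(abs(Y)<330)&(h[...,1]<60)
    print(c,'deck',t.sum(),rect(W[t]),np.round(np.median(Z[t]),1))
E
```

```text
orange 93 (array([ 534.1, -300.8]), array([28.4, 79.1]), 63.7) 29.3 steel 262
steel rect (array([ 604.1, -331.5]), array([87.3, 74.4]), 65.0)
[ 533.8 -306.6   29.3] [ 614.  -338.4   19.1]
scene tower 1834 (array([710.1, -86.5]), array([181.3, 142.7]), 3.6) 282.2
scene ring 528 (array([602.3,  57.1]), array([87.4, 91.9]), 10.6) 141.6
scene deck 2679 (array([658.5,  -8.5]), array([295.1, 300.9]), 3.4) 101.7
side tower 1461 (array([710.1, -88.8]), array([181.7, 146.6]), 2.6) 279.7
side ring 275 (array([591.8,  54. ]), array([99. , 69.5]), 87.5) 139.6
side deck 1699 (array([659.6, -14.9]), array([295. , 306.7]), 3.3) 99.6
```

```bash
python3 - <<'E'
from meas import *
ci,im,d=cap('wrist','w1.png'); 
Rm=cv2.Rodrigues(np.array(ci['rvec'],float))[0]
print('cam pos',-Rm.T@np.array(ci['tvec']).reshape(3),'axis',Rm[2],'right',Rm[0],ci['vfov'])
W=world(ci,d);h=hsv(im);X,Y,Z=[W[...,i] for i in range(3)]
t=(Z>134)&(Z<146)&(h[...,0]>10)&(h[...,0]<34)&(h[...,1]>90); print(t.sum(),W[t].min(0) if t.any() else '',W[t].max(0) if t.any() else '')
E
```

```text
cam pos [525.3392527   69.19136734 373.86265194] axis [-2.69777579e-04 -2.78247732e-01 -9.60509306e-01] right [ 9.99999792e-01  4.88096641e-04 -4.22264838e-04] 66.74150125352455
10878 [553.47441303   7.27242491 134.02868856] [648.5103718  101.91920221 142.87305083]
```

View pics/w1.png

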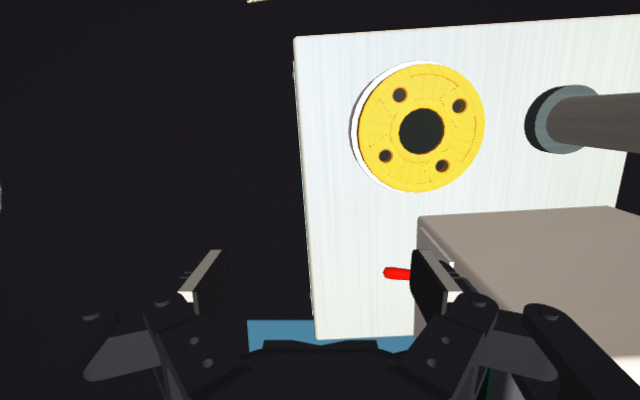

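The wrist view shows the ring with its four holes at about (400,94), (459,105), (386,156) and (443,166), and the red bat at (397,272).

```bash
cat >> meas.py <<'E'
def ray(ci,uv,z):
    f,cx,cy=K(ci); Rm=cv2.Rodrigues(np.array(ci['rvec'],float))[0]
    c=-Rm.T@np.array(ci['tvec']).reshape(3)
    out=[]
    for u,v in uv:
        r=Rm.T@np.array([(u-cx)/f,(v-cy)/f,1]); out.append(c+r*(z-c[2])/r[2])
    return np.array(out)
def holes(ci,im,guess,ztop=140):
    g=cv2.cvtColor(im,cv2.COLOR_RGB2HSV)[...,2]; uv=[]
    for u,v in guess:
        w=g[v-11:v+12,u-11:u+12].astype(float); m=w<110
        n,l,st,ce=cv2.connectedComponentsWithStats(np.uint8(m)); k=1+np.argmin([np.hypot(*(c-11)) for c in ce[1:]])
        # use upper rim: bounding-box centre
        x,y,ww,hh,a=st[k]; uv.append((u-11+x+(ww-1)/2,v-11+y+(hh-1)/2)); 
    P=ray(ci,uv,ztop); return np.array(uv),P
E
python3 - <<'E'
from meas import *
ci,im,d=cap('wrist')
uv,P=holes(ci,im,[(400,94),(459,105),(386,156),(443,166)])
print(uv,np.round(P,1)); c=P.mean(0); print('centre',np.round(c,1))
r=P-c; print(np.hypot(r[:,0],r[:,1]), np.degrees(np.arctan2(r[:,1],r[:,0])))
W=world(ci,d);h=hsv(im);t=(W[...,2]>135)&(W[...,2]<146)&(h[...,0]>10)&(h[...,0]<34)&(h[...,1]>90)
e=cv2.fitEllipse(cv2.convexHull(W[t][:,:2].astype(np.float32)));print('ell',e, np.median(W[t][:,2]))
r=(h[...,0]<8)&(h[...,1]>180)&(h[...,2]>120)&(W[...,2]>120); p=W[r]; print('red',r.sum(),np.round(np.median(p,0)),np.round(np.percentile(p,[2,98],axis=0)))
# ring side
E
```

```text
[[399.   95. ]
 [458.5 106. ]
 [385.  155. ]
 [441.5 165. ]] [[583.   81.  140. ]
 [627.3  73.3 140. ]
 [575.4  37.3 140. ]
 [619.7  29.6 140. ]]
centre [601.4  55.3 140. ]
[31.5750294  31.61490702 31.57719971 31.59871646] [ 125.58700717   34.7859913  -145.25790753  -54.48198834]
ell ((601.2786865234375, 55.040103912353516), (94.35025024414062, 95.48492431640625), 76.28858947753906) 139.80870037777635
red 266 [589. -59. 150.] [[571. -64. 146.]
 [598. -22. 217.]]
```

Call:
step_arm(plan="-4 -3 0 8 100; -8 -5 0 16 100; -13 -5 0 24 100; -17 -5 0 32 100; -21 -4 0 40 100; -25 -3 2 48 100; -29 -1 4 56 100; -30.2 0.9 5 64 100; -30.2 0.9 5 72 100; -30.2 0.9 5 80 100", grip_force=60)

```text
time_s: 2.0
eef_pos: [534.1, -302.4, 180.3]
ee_rot: [-0.001, 0.996, 0.084, -0.001]
force: [-0.3, -0.2, 0.8]
grip_width: 1.004
```

Call:
step_arm(plan="0 0 0 8.5 100; 0 0 0 17 100; 0 0 0 25.5 100; 0 0 0 34 100; 0 0 0 36 100; 0 0 0 36 100")

```text
time_s: 2.6
eef_pos: [534.0, -302.0, 181.2]
ee_rot: [-0.0, 0.974, -0.225, -0.0]
force: [0.8, -0.3, 0.2]
grip_width: 0.997
```

```bash
python3 - <<'E'
from meas import *
s=readout.sense(); print(s['time_s'],np.round(s['eef_pos'],1),np.round(R.from_quat(s['ee_rot'],scalar_first=True).as_matrix(),3),s['joints'].round(2))
ci,im,d=cap('wrist','w2.png'); W=world(ci,d); np.savez('w2.npz',W=W,im=im)
spanner(W,im)
E
```

```text
2.6 [ 534.  -302.   181.2] [[ 0.899 -0.438 -0.   ]
 [-0.438 -0.899  0.   ]
 [-0.    -0.    -1.   ]] [-0.71  0.55  1.28 -0.    1.31  1.32]
orange 256 (array([ 533.8, -300.5]), array([23.6, 78.7]), 65.6) 31.7 steel 2974
steel rect (array([ 603.4, -332.1]), array([84.2, 73.8]), 65.3)
```

View pics/w2.png

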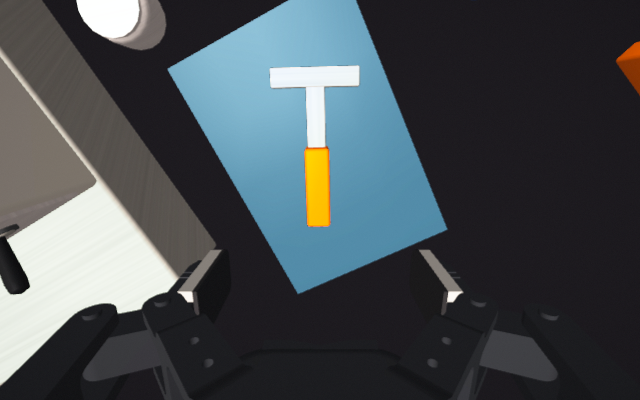

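The spanner lies straight ahead, with its grip at (317,188) and crossbar at (315,77), turned about 1.4° from the tool. Going down to grip it.

Call:
step_arm(plan="0.9 -0.13 4 -1.4 100; 0.9 -0.13 9 -1.4 100; 0.9 -0.13 13 -1.4 100; 0.9 -0.13 16 -1.4 100; 0.9 -0.13 17.3 -1.4 100; 0.9 -0.13 17.4 -1.4 100; 0.9 -0.13 17.4 -1.4 60; 0.9 -0.13 17.4 -1.4 20; 0.9 -0.13 17.4 -1.4 10; 0.9 -0.13 17.4 -1.4 10", grip_force=100)

```text
time_s: 3.65
eef_pos: [543.0, -305.0, 8.2]
ee_rot: [0.0, 0.977, -0.213, 0.001]
force: [-0.1, 0.1, -0.2]
grip_width: 0.332
```

Call:
step_arm(plan="0 0 0 0 5; 0 0 0 0 5; 0 0 0 0 5; 0 0 0 0 5")

```text
time_s: 4.05
eef_pos: [543.1, -305.1, 8.5]
ee_rot: [0.0, 0.977, -0.213, 0.001]
force: [-1.0, 1.1, 6.8]
grip_width: 0.263
```

Call:
step_arm(plan="0 0 -2 0 5; 0 0 -6 0 5; -1 0 -11 0 5; -4 -1 -15 0 5; -8 -2.5 -19 0 5; -12 -3.8 -19 0 5; -14.6 -4.8 -19 0 5; -16.5 -9 -19 -8 5; -18.5 -13.5 -19 -16 5; -20.7 -18 -19 -24 5")

```text
time_s: 5.05
eef_pos: [428.8, -53.5, 197.4]
ee_rot: [-0.0, 1.0, -0.003, 0.0]
force: [1.6, -0.9, -2.3]
grip_width: 0.263
```

```bash
cat >> meas.py <<'E'
def yawof(s):
    M=R.from_quat(s['ee_rot'],scalar_first=True).as_matrix(); return np.degrees(np.arctan2(M[1,0],M[0,0])),M
def inhand(png=None):
    s=readout.sense(); y,M=yawof(s); ci,im,d=cap('wrist',png); W=world(ci,d)
    T=(W-s['eef_pos'])@M   # tool coords
    h=hsv(im); t=(h[...,1]<70)&(h[...,2]>110)&(T[...,0]>40)&(T[...,0]<125)&(abs(T[...,1])<55)&(T[...,2]>-30)&(T[...,2]<30)
    n,l,st,ce=cv2.connectedComponentsWithStats(np.uint8(t)); k=1+np.argmax(st[1:,4]); P=T[l==k]
    A=np.c_[P[:,:2],np.ones(len(P))]; co=np.linalg.lstsq(A,P[:,2],rcond=None)[0]
    print('t',s['time_s'],'tcp',np.round(s['eef_pos'],1),'yaw',round(y,2),'n',len(P))
    print('plane dz/dx,dz/dy,z0',np.round(co,3),'rect(tool xy)',rect(P),'extent',np.round(P.min(0),1),np.round(P.max(0),1))
    bar=P[P[:,0]>P[:,0].max()-14]; print('bar',np.round(bar.mean(0),1), np.round([bar[:,1].min(),bar[:,1].max()],1))
    return s,ci,im,d,W,T
E
python3 -c "
from meas import *
inhand('w3.png')"
```

```text
t 5.05 tcp [428.8 -53.5 197.4] yaw -0.34 n 14808
plane dz/dx,dz/dy,z0 [ 3.0000e-03 -1.0000e-03 -1.1473e+01] rect(tool xy) (array([71.4,  0.8]), array([84.6, 62.8]), 89.6) extent [ 40.  -41.6 -13.7] [103.   42.9  -4.4]
bar [ 95.6   0.9 -11.2] [-41.6  42.9]
```

View pics/w3.png

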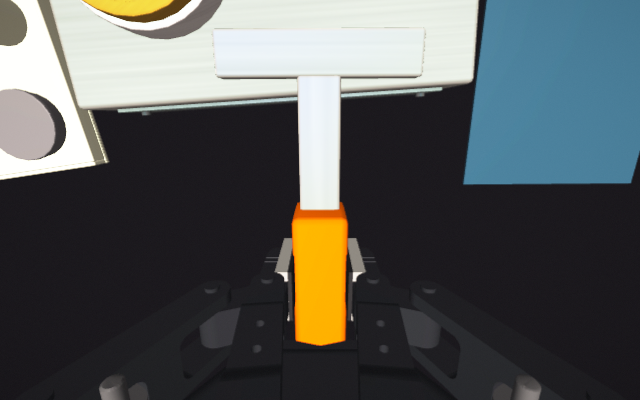

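Call:
step_arm(plan="0 -3 0 -8.5 5; 0 -5.5 0 -17 5; 2 -5.5 0 -25.5 5; 5 -5.5 0 -34 5; 8 -5.5 0 -35.4 5; 9.5 -5.5 1 -35.4 5; 9.5 -5.5 2 -35.4 5; 9.5 -5.5 3 -35.4 5; 9.5 -5.5 3 -35.4 5; 9.5 -5.5 3 -35.4 5")

```text
time_s: 6.1
eef_pos: [524.4, -1.1, 167.5]
ee_rot: [-0.0, 0.954, 0.299, -0.0]
force: [0.6, -0.5, -2.5]
grip_width: 0.26
```

```bash
python3 -c "
from meas import *
inhand('w4.png')
c,im,d=cap('side','s4.png')"
```

```text
t 6.1 tcp [524.4  -1.1 167.5] yaw 34.79 n 14597
plane dz/dx,dz/dy,z0 [ 3.00e-03 -1.00e-03 -1.15e+01] rect(tool xy) (array([73.1, -4.9]), array([66.2, 91.5]), 6.1) extent [ 40.  -46.9 -13.9] [110.9  42.9  28.2]
bar [ 99.1   1.6 -11.1] [-46.9  42.9]
```

View pics/w4.png

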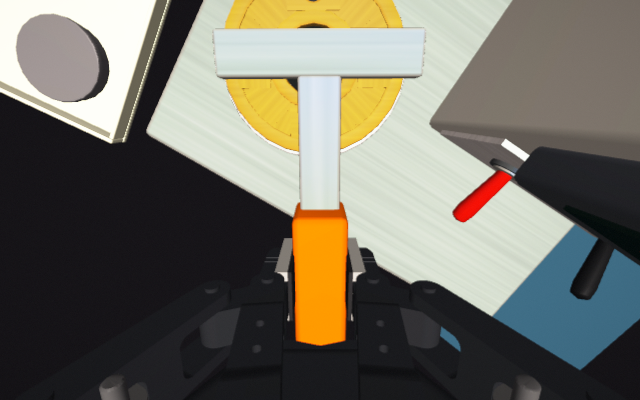

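```bash
cat >> meas.py <<'E'
def ringfit(ci,im,d,c0,ztop=140):
    from scipy.optimize import least_squares
    W=world(ci,d); h=hsv(im)
    t=(abs(W[...,2]-ztop)<4)&(h[...,0]>10)&(h[...,0]<34)&(h[...,1]>90)&(h[...,2]>90)
    v,u=np.nonzero(t); P=ray(ci,np.c_[u,v],ztop)[:,:2]
    a=np.arctan2(*(P-c0).T[::-1]); r=np.hypot(*(P-c0).T); E=[]
    for b in np.linspace(-np.pi,np.pi,73)[:-1]:
        k=(a>=b)&(a<b+np.pi/36)&(r<56)
        if k.sum()>5 and r[k].max()>43: E.append(P[k][np.argmax(r[k])])
    E=np.array(E); f=least_squares(lambda p:np.hypot(E[:,0]-p[0],E[:,1]-p[1])-48,c0,loss='soft_l1')
    return f.x,np.std(f.fun),len(E)
E
python3 - <<'E'
from meas import *
s=readout.sense(); ci,im,d=cap('wrist')
print(ringfit(ci,im,d,np.array([601.3,55.2])))
y,M=yawof(s); print('pins', s['eef_pos']+M@np.array([94,.7,5.6]), y)
E
```

```text
(array([602.15351548,  55.37752834]), np.float64(1.1325517931697247), 37)
pins [602.46458886  51.93919462 162.44001747] 34.790681513497404
```

Call:
step_arm(plan="0.12 -0.32 0 -0.3 5; 0.12 -0.32 0.8 -0.3 5; 0.12 -0.32 1.6 -0.3 5; 0.12 -0.32 2.0 -0.3 5; 0.12 -0.32 2.4 -0.3 5; 0.12 -0.32 2.6 -0.3 5; 0.12 -0.32 2.6 -0.3 5")

```text
time_s: 6.95
eef_pos: [524.0, 2.2, 141.0]
ee_rot: [-0.0, 0.953, 0.302, -0.0]
force: [0.1, -0.2, -1.7]
grip_width: 0.261
```

```bash
python3 - <<'E'
from meas import *
s=readout.sense(); ci,im,d=cap('wrist','w5.png')
print(ringfit(ci,im,d,np.array([601.3,55.2])))
y,M=yawof(s); print(s['eef_pos'],'pins', s['eef_pos']+M@np.array([94,.7,5.6]), y,s['force'],s['wrist_torque'])
E
```

```text
(array([602.28838535,  55.5460622 ]), np.float64(0.4522276657745763), 44)
[524.04869026   2.22635384 141.0169845 ] pins [601.3564662   55.70197794 135.38534117] 35.09824145745936 [ 0.13534691 -0.18655683 -1.69630845] [-0.06037167  0.06947354  0.0614143 ]
```

No contact force with the tips about 5 mm below the ring's top face, so the pins are in. Seating them fully now.

Call:
step_arm(plan="0 0 0.2 0 5; 0 0 0.35 0 5; 0 0 0.45 0 5; 0 0 0.45 0 5")

```text
time_s: 7.4
eef_pos: [524.1, 2.3, 136.8]
ee_rot: [0.0, 0.953, 0.302, 0.0]
force: [-0.1, -0.4, -1.2]
grip_width: 0.264
```

Call:
step_arm(plan="0.05 -0.98 0 6 5; 0.21 -1.95 0 12 5; 0.46 -2.9 0 18 5; 0.81 -3.82 0 24 5; 1.26 -4.7 0 30 5; 1.8 -5.53 0 36 5; 2.41 -6.29 0 42 5; 3.11 -6.99 0 48 5; 3.11 -6.99 0 48 5")

```text
time_s: 8.3
eef_pos: [510.3, 77.7, 137.1]
ee_rot: [0.0, 0.994, -0.113, 0.001]
force: [2.4, -2.9, -1.0]
grip_width: 0.26
```

```bash
python3 - <<'E'
from meas import *
s,ci,im,d,W,T=inhand('w6.png'); print(s['force'],s['wrist_torque'])
print(ringfit(ci,im,d,np.array([601.3,55.2])))
y,M=yawof(s);print('pins', s['eef_pos']+M@np.array([94,.7,5.6]))
E
```

```text
t 8.3 tcp [510.3  77.7 137.1] yaw -13.01 n 14866
plane dz/dx,dz/dy,z0 [-5.600e-02 -6.000e-03 -6.215e+00] rect(tool xy) (array([71.4, -0.3]), array([85.6, 62.7]), 90.0) extent [ 40.  -43.1 -14. ] [102.7  42.6  14.2]
bar [ 95.6   1.1 -11.4] [-41.   42.5]
[ 2.44735746 -2.85053986 -1.01668695] [-0.37959859 -0.34028346 -0.01718039]
(array([602.43006186,  54.92643039]), np.float64(0.8356615950241773), 45)
pins [601.72442662  55.82110535 131.73630232]
```

View pics/w6.png

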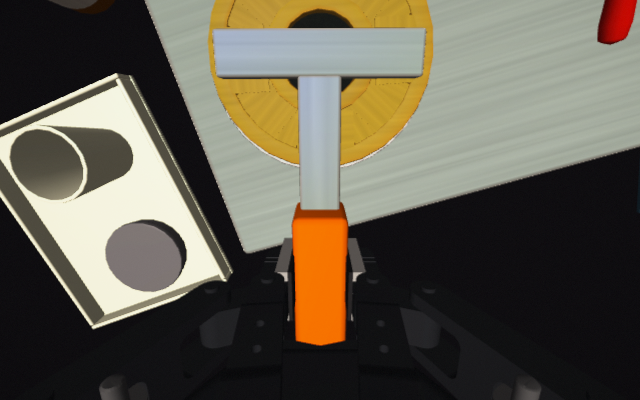

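Call:
step_arm(plan="0.04 -0.82 0 5 5; 0.09 -1.31 0 8 5; 0.14 -1.63 0 10 5; 0.14 -1.63 0 10 5")

```text
time_s: 8.75
eef_pos: [515.4, 92.6, 137.2]
ee_rot: [0.0, 0.98, -0.198, 0.001]
force: [5.3, -1.6, -2.7]
grip_width: 0.258
```

Call:
step_arm(plan="0.01 -0.33 0 2 5; 0.01 -0.33 0 2 5")

```text
time_s: 8.95
eef_pos: [516.7, 95.4, 137.2]
ee_rot: [0.0, 0.977, -0.215, 0.001]
force: [5.5, -2.8, -2.4]
grip_width: 0.258
```

Call:
step_arm(plan="0.01 -0.33 0 2 5; 0.01 -0.33 0 2 5")

```text
time_s: 9.15
eef_pos: [517.5, 97.2, 137.0]
ee_rot: [0.002, 0.973, -0.231, 0.001]
force: [1.3, -9.7, -0.3]
grip_width: 0.26
```

Call:
step_arm(plan="0.01 -0.33 0 1.5 5; 0.01 -0.33 0 1.5 5; 0.01 -0.33 0 1.5 5")

```text
time_s: 9.45
eef_pos: [518.1, 98.4, 136.7]
ee_rot: [0.004, 0.97, -0.242, -0.0]
force: [-5.9, -19.8, 1.0]
grip_width: 0.263
```

Call:
step_arm(plan="0 0.5 0 -3 5; 0.05 0.98 0 -6 5; 0.05 0.98 0 -6 5")

```text
time_s: 9.75
eef_pos: [514.4, 92.4, 136.9]
ee_rot: [-0.0, 0.981, -0.194, -0.0]
force: [0.9, -0.1, -0.9]
grip_width: 0.259
```

```bash
python3 - <<'E'
from meas import *
s,ci,im,d,W,T=inhand('w7.png'); print(s['force'],s['wrist_torque'])
print(ringfit(ci,im,d,np.array([601.3,55.2])))
y,M=yawof(s);print('pins', s['eef_pos']+M@np.array([94,.7,5.6]))
E
```

```text
t 9.75 tcp [514.4  92.4 136.9] yaw -22.37 n 14911
plane dz/dx,dz/dy,z0 [-5.600e-02 -3.000e-03 -6.175e+00] rect(tool xy) (array([71.4,  1.2]), array([86.8, 62.8]), 89.9) extent [ 40.  -42.2 -13.9] [102.9  44.6  13.7]
bar [ 95.8   0.9 -11.4] [-41.3  42.7]
[ 0.92250328 -0.09046277 -0.88354372] [-0.03818311 -0.08117173 -0.0092843 ]
(array([602.44413652,  54.85444338]), np.float64(0.8164974168004119), 44)
pins [601.02037136  56.03191277 131.23189837]
```

Call:
step_arm(plan="0 0 -0.5 0 5; 0 0 -1 0 5; 0 0 -2 0 5; 0 0 -4 0 5; 0 0 -6 0 5; -3 0 -6 0 5; -6 0 -6 0 5; -8 0 -6 0 5; -8 0 -6 0 5")

```text
time_s: 10.7
eef_pos: [439.0, 124.4, 197.8]
ee_rot: [-0.0, 0.981, -0.194, 0.0]
force: [0.3, -0.3, -1.0]
grip_width: 0.258
```

```bash
python3 - <<'E'
from meas import *
s,ci,im,d,W,T=inhand('w8.png'); print(s['force'])
ci,im,d=cap('scene','sc8.png'); 
a=cv2.imread('pics/w8.png'); b=cv2.resize(cv2.imread('pics/sc8.png')[180:300,220:400],(540,360),interpolation=cv2.INTER_CUBIC)
s2=cap('side','sd8.png'); e=cv2.resize(cv2.imread('pics/sd8.png')[110:220,260:420],(520,360),interpolation=cv2.INTER_CUBIC)
c=np.zeros((600,800,3),np.uint8); c[:250,:400]=cv2.resize(a,(400,250)); c[:250,400:]=cv2.resize(e,(400,250)); c[250:,:]=cv2.resize(b,(800,350)); cv2.imwrite('pics/m8.png',c)
E
```

```text
t 10.7 tcp [439.  124.4 197.8] yaw -22.32 n 14640
plane dz/dx,dz/dy,z0 [ 4.0000e-03 -1.0000e-03 -1.1575e+01] rect(tool xy) (array([71.6,  1.1]), array([84. , 63.3]), 89.4) extent [ 40.  -41.2 -13.8] [103.7  42.8  -7.5]
bar [ 96.3   0.8 -11.2] [-41.2  42.8]
[ 0.34412902 -0.33170327 -1.03429968]
```

View pics/m8.png

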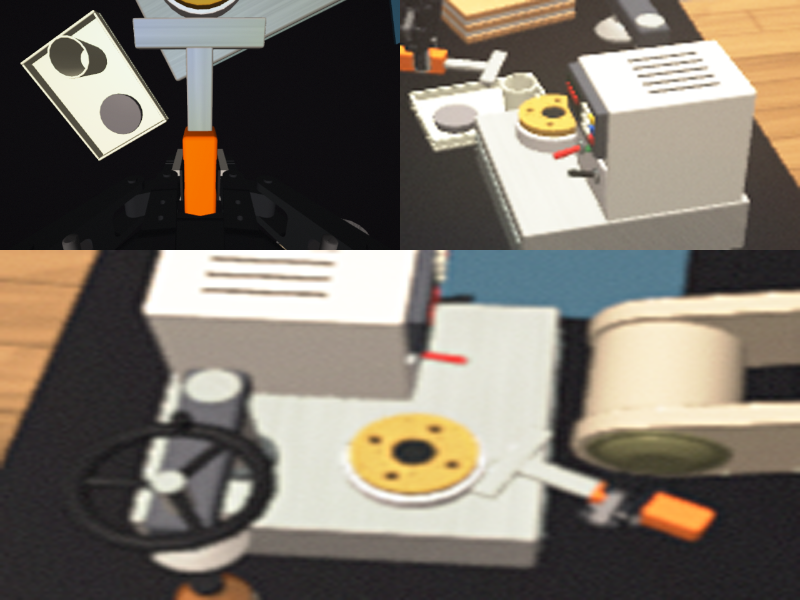

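The lower scene panel shows the ring with holes at about (435,430), (452,464), (375,440) and (391,476). I'll work out their angle.

```bash
python3 - <<'E'
from meas import *
ci=cams.camera_info('scene'); q=np.array([(435,430),(452,464),(375,440),(391,476)],float)
uv=np.c_[220+q[:,0]/4.444,180+(q[:,1]-250)/2.9167]
P=ray(ci,uv,140); c=P.mean(0); r=P-c; print(c,np.hypot(r[:,0],r[:,1]),(np.degrees(np.arctan2(r[:,1],r[:,0]))+45)%90-45)
E
```

```text
[601.07079476  57.01052909 140.        ] [31.25232188 31.38669522 31.84525196 32.11351681] [-21.79178336 -18.71808429 -20.30627798 -20.912143  ]
```

Call:
step_arm(plan="1.6 4.3 0 0 5; 3.3 8.6 0 0 5; 4.9 13 0 0 5; 6.6 17.3 0 0 5; 8.2 21.7 0 0 5; 9.9 26 0 0 5; 11.5 30.3 0 0 5; 16 32 0 2.2 5; 21 34 2 2.2 5; 25.9 35.8 6 2.2 5")

```text
time_s: 11.85
eef_pos: [532.0, -297.1, 150.9]
ee_rot: [0.001, 0.977, -0.214, 0.002]
force: [0.2, 0.8, -1.2]
grip_width: 0.254
```

Call:
step_arm(plan="0 0 1 0 5; 0 0 4 0 5; 0 0 8 0 5; 0 0 10 0 5; 0 0 11 0 5; 0 0 11 0 5; 0 0 11 0 5")

```text
time_s: 12.55
eef_pos: [530.6, -294.3, 41.5]
ee_rot: [0.0, 0.977, -0.213, 0.001]
force: [0.0, -0.4, -1.7]
grip_width: 0.26
```

Call:
step_arm(plan="1.58 0.46 0.5 0 5; 1.58 0.46 2 0 5; 1.58 0.46 2.8 0 5; 1.58 0.46 3.2 0 5; 1.58 0.46 3.3 0 5; 1.58 0.46 3.3 0 5")

```text
time_s: 13.15
eef_pos: [541.7, -303.7, 8.5]
ee_rot: [-0.0, 0.977, -0.213, -0.001]
force: [-9.0, 5.3, 11.5]
grip_width: 0.262
```

Call:
step_arm(plan="0 0 0 0 60; 0 0 0 0 80; 0 0 0 0 100; 0 0 -2 0 100; 0 0 -6 0 100; 0 0 -11 0 100; 0 0 -15 0 100; 0 0 -17 0 100; 0 0 -17 0 100")

```text
time_s: 14.05
eef_pos: [543.4, -305.1, 180.4]
ee_rot: [0.001, 0.977, -0.213, 0.003]
force: [0.6, -0.6, -1.3]
grip_width: 0.994
```

```bash
python3 - <<'E'
from meas import *
s=readout.sense(); print(s['time_s'],s['eef_pos'],s['joints'].round(2))
ci,im,d=cap('wrist','w9.png'); W=world(ci,d); spanner(W,im)
h=hsv(im)
print('steel z',np.median(W[...,2][(h[...,1]<60)&(h[...,2]>120)&(W[...,0]>560)&(W[...,0]<650)&(W[...,1]<-300)&(W[...,1]>-380)]))
ci,im,d=cap('scene','sc9.png')
ci,im,d=cap('side','sd9.png')
E
```

```text
14.05 [ 543.43806803 -305.12781425  180.43867617] [-0.7   0.57  1.26  0.    1.31  1.3 ]
orange 246 (array([ 531.8, -300.3]), array([22.9, 79.6]), 65.8) 31.6 steel 2858
steel rect (array([ 601.5, -331.8]), array([84.1, 73.9]), 66.3)
steel z 19.795337817147583
```

The spanner is back flat on the mat. The interface cannot tilt the tool. I'll therefore use the forward finger of the open gripper with the jaws along machine x: press it against the bat's side and drag the bat up, which keeps the body clear of the bezel.

Call:
step_arm(plan="-3 -1 -1 -8.5 100; -7 -3 -2 -17 100; -11 -6 -3 -25.5 100; -14 -9 -3 -34 100; -17 -12 -3 -42.5 100; -17.6 -16 -3 -51 100; -17.6 -16 -3 -59.5 100; -17.6 -16 -3 -68 100; -17.6 -16 -3 -76.5 100; -17.6 -16 -3 -85 100")

```text
time_s: 15.2
eef_pos: [448.5, -85.3, 205.7]
ee_rot: [-0.001, 0.863, 0.506, -0.001]
force: [-0.5, 0.1, 0.4]
grip_width: 1.003
```

Call:
step_arm(plan="0 0 0 -8.5 100; 0 0 0 -17 100; 0 0 0 -25.5 100; 0 0 0 -33 100; 0 0 0 -33 100; 0 0 0 -33 100")

```text
time_s: 15.8
eef_pos: [448.7, -85.5, 206.3]
ee_rot: [-0.001, 0.687, 0.727, -0.0]
force: [0.8, 0.1, 0.1]
grip_width: 1.0
```

```bash
python3 - <<'E'
from meas import *
s=readout.sense(); y,M=yawof(s);print(s['time_s'],s['eef_pos'],y,s['joints'].round(2))
ci,im,d=cap('wrist','w10.png'); W=world(ci,d);h=hsv(im);T=(W-s['eef_pos'])@M
r=((h[...,0]<8)|(h[...,0]>172))&(h[...,1]>150)&(h[...,2]>80)
n,l,st,ce=cv2.connectedComponentsWithStats(np.uint8(r)); print(st[1:][st[1:,4]>20],)
for k in range(1,n):
  if st[k,4]>60:
    p=W[l==k]; p=p[~np.isnan(p[:,0])]
    u=np.array([.9982,.0593]); m=(p[:,:2]-[606.3,-13.6])@np.array([[.9982,-.0593],[.0593,.9982]])
    o=np.argsort(m[:,0]); q=np.c_[m,p[:,2]][o]
    for a in np.arange(-45,20,5):
        kk=(q[:,0]>=a)&(q[:,0]<a+5)
        if kk.sum()>3: print(a,kk.sum(),np.round(q[kk].mean(0),1),np.round(q[kk].min(0),1),np.round(q[kk].max(0),1))
E
```

```text
15.8 [448.72574853 -85.53729872 206.28786781] 93.19585304054196 [-0.45  0.19  1.73  0.    1.23 -0.5 ]
[[508 184  65  16 793]]
-35 32 [-30.5 -45.7 146.4] [-31.6 -48.8 143.8] [-30.  -42.5 149.2]
-30 113 [-27.4 -45.4 147.7] [-30.  -50.3 144.3] [-25.1 -41.7 151. ]
-25 114 [-22.5 -45.4 149.4] [-24.9 -50.  146.2] [-20.  -41.1 152.5]
-20 123 [-17.5 -45.3 150.6] [-20.  -50.4 145.5] [-15.  -41.2 153.2]
-15 112 [-12.6 -45.3 151.9] [-15.  -50.  147.5] [-10.  -41.3 154.3]
-10 110 [ -7.7 -45.2 153.2] [-10.  -49.6 148.8] [ -5.2 -41.6 155.6]
-5 102 [ -2.7 -45.2 154.6] [ -5.  -49.3 149.7] [-1.000e-01 -4.180e+01  1.574e+02]
0 81 [  1.9 -45.9 155.1] [ 1.00e-01 -5.19e+01  1.46e+02] [  4.5 -42.  157.5]
5 4 [  8.8 -62.3 106.5] [  8.6 -62.7 105.1] [  9.1 -61.9 108. ]
```

View pics/w10.png

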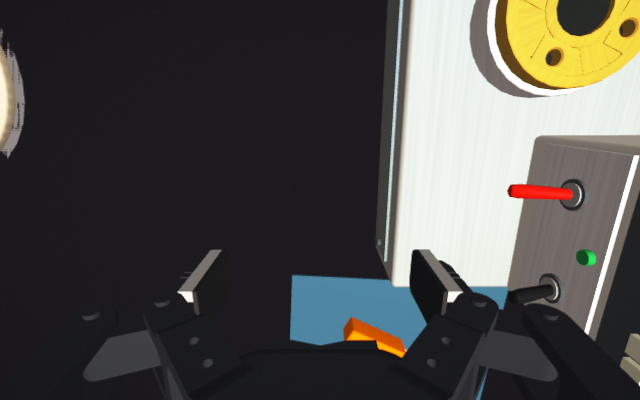

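The bat is at (510–575,191), exactly where predicted, and the mains bat is at (530,292). I need the finger and linkage outline in tool coordinates.

```bash
python3 - <<'E'
from meas import *
s=readout.sense(); y,M=yawof(s)
ci,im,d=cap('wrist'); W=world(ci,d);T=(W-s['eef_pos'])@M
for z in range(-150,20,10):
    k=(T[...,2]>=z)&(T[...,2]<z+10)&(T[...,1]>20)&(T[...,1]<110)&(abs(T[...,0])<50)
    v,u=np.nonzero(k)
    if k.sum()>15: print(z,k.sum(),'y',np.round(np.percentile(T[k][:,1],[1,10,50,90,99])),'x',np.round(np.percentile(T[k][:,0],[1,50,99])), 'u',u.min(),u.max(),'v',v.min(),v.max())
E
```

```text
-100 1797 y [20. 21. 27. 66. 69.] x [ 9. 16. 19.] u 412 639 v 365 399
-90 5125 y [21. 24. 59. 68. 72.] x [-1. 11. 17.] u 399 639 v 334 399
-80 3855 y [26. 32. 62. 70. 73.] x [-11.  11.  16.] u 397 605 v 313 399
-70 5190 y [40. 47. 60. 68. 73.] x [-12.   5.  12.] u 437 578 v 299 393
-60 930 y [42. 44. 49. 64. 70.] x [ 2. 10. 13.] u 440 550 v 289 320
-50 736 y [42. 43. 43. 49. 56.] x [-8.  7. 10.] u 427 472 v 275 321
-40 815 y [42. 43. 43. 54. 56.] x [-12.   5.  10.] u 419 465 v 262 323
-30 611 y [42. 43. 43. 54. 56.] x [-12.   5.  10.] u 412 455 v 251 309
-20 258 y [42. 43. 43. 47. 54.] x [-12.   2.  10.] u 409 443 v 249 294
```

Call:
step_arm(plan="-0.33 0 4 0 100; -0.33 0 8 0 100; -0.33 0 10.4 0 100; -0.33 3 10.4 0 100; -0.33 6 10.4 0 100; -0.33 7.6 10.4 0 100; -0.33 8.06 10.4 0 100; -0.33 8.06 10.4 0 100; -0.33 8.06 10.4 0 100")

```text
time_s: 16.8
eef_pos: [528.9, -84.2, 103.0]
ee_rot: [-0.0, 0.686, 0.728, -0.0]
force: [0.2, -0.7, 0.3]
grip_width: 0.994
```

```bash
cat >> meas.py <<'E'
def mach(p): return (np.asarray(p)[...,:2]-[606.3,-13.6])@np.array([[.9982,-.0593],[.0593,.9982]])
def bat(png=None):
    s=readout.sense(); y,M=yawof(s); ci,im,d=cap('wrist',png); W=world(ci,d);h=hsv(im)
    r=((h[...,0]<8)|(h[...,0]>172))&(h[...,1]>150)&(h[...,2]>60)&(W[...,2]>125); p=W[r]; m=mach(p)
    print('tcp mach',np.round(mach(s['eef_pos']),1),round(s['eef_pos'][2],1),'yaw',round(y,1),'F',np.round(s['force'],1),'t',s['time_s'])
    for a in range(-40,10,10):
        k=(m[:,0]>=a)&(m[:,0]<a+10)
        if k.sum()>5: print(a,k.sum(),np.round(m[k].mean(0),1),round(p[k,2].mean(),1))
E
python3 -c "
from meas import *
bat('w11.png')"
```

```text
tcp mach [-81.4 -65.8] 103.0 yaw 93.4 F [ 0.2 -0.7  0.3] t 16.8
-40 66 [-30.3 -45.4] 145.9
-30 894 [-25.  -44.6] 148.2
-20 884 [-15.  -44.7] 151.0
-10 851 [ -5.1 -44.9] 153.7
0 312 [  1.9 -45.3] 155.2
```

View pics/w11.png

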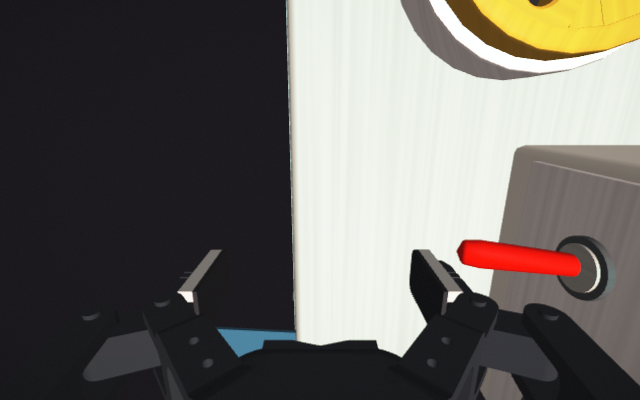

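Call:
step_arm(plan="0.3 0 0 0 100; 0.5 0 0 0 100; 0.7 0 0 0 100; 0.7 0 0 0 100")

```text
time_s: 17.25
eef_pos: [529.2, -76.9, 103.3]
ee_rot: [0.0, 0.686, 0.728, 0.0]
force: [0.4, 0.6, 0.8]
grip_width: 0.997
```

Call:
step_arm(plan="0.2 0 0 0 100; 0.4 0 0 0 100; 0.4 0 0 0 100")

```text
time_s: 17.55
eef_pos: [529.2, -74.3, 103.3]
ee_rot: [0.001, 0.686, 0.727, -0.001]
force: [-0.3, -7.6, 0.1]
grip_width: 0.996
```

Contact. Adding a bit more side load, then dragging up.

Call:
step_arm(plan="0.15 0 0 0 100; 0.15 0 0 0 100; 0.15 0 -0.3 0 100; 0.15 0 -0.7 0 100; 0.15 0 -1.1 0 100; 0.15 0 -1.1 0 100")

```text
time_s: 18.15
eef_pos: [528.1, -74.0, 114.3]
ee_rot: [0.0, 0.686, 0.727, -0.002]
force: [-6.1, -14.2, -0.4]
grip_width: 0.999
```

```bash
python3 -c "
from meas import *
bat()"
```

```text
tcp mach [-81.7 -55.6] 114.3 yaw 93.3 F [ -6.1 -14.2  -0.4] t 18.15
-40 164 [-31.1 -44.3] 157.0
-30 747 [-25.1 -44.3] 158.5
-20 667 [-15.1 -44.3] 158.3
-10 590 [ -5.1 -44.5] 157.9
0 221 [  2.2 -46.1] 156.0
```

It works; the bat is nearly level. I'll keep going.

Call:
step_arm(plan="0 0 -0.4 0 100; 0 0 -0.8 0 100; 0 0 -1.2 0 100; 0 0 -1.5 0 100; 0 0 -1.5 0 100")

```text
time_s: 18.7
eef_pos: [528.7, -73.8, 128.8]
ee_rot: [0.001, 0.687, 0.727, -0.001]
force: [-0.6, -13.0, -4.0]
grip_width: 1.001
```

```bash
python3 -c "
from meas import *
bat()"
```

```text
tcp mach [-81.1 -55.5] 128.8 yaw 93.3 F [ -0.6 -13.   -4. ] t 18.7
-40 51 [-30.4 -45.1] 166.6
-30 668 [-25.3 -44.2] 168.7
-20 506 [-15.3 -43.9] 166.0
-10 412 [ -5.2 -44.2] 162.4
0 152 [  2.2 -46.6] 158.0
```

Call:
step_arm(plan="-0.4 0 0 0 100; -0.9 0 0 0 100; -1 -2 0 0 100; -1 -5 0 0 100; -1 -9 0 0 100; -1 -12 -3 0 100; -1 -12 -7 0 100; -1 -12 -10 0 100; -1 -12 -10 0 100")

```text
time_s: 19.65
eef_pos: [411.1, -89.5, 232.9]
ee_rot: [0.004, 0.686, 0.728, 0.001]
force: [-0.1, 0.5, -0.8]
grip_width: 1.001
```

```bash
python3 - <<'E'
from meas import *
bat('w12.png')
cap('scene','sc12.png');cap('side','sd12.png')
a=cv2.imread('pics/w12.png'); b=cv2.imread('pics/sc12.png')[130:370,220:480]; e=cv2.imread('pics/sd12.png')[90:340,220:480]
c=np.zeros((600,800,3),np.uint8); c[:225,:360]=cv2.resize(a,(360,225)); c[225:,:360]=cv2.resize(b,(360,375)); c[:423,360:]=cv2.resize(e,(440,423),interpolation=cv2.INTER_CUBIC); cv2.imwrite('pics/m12.png',c)
E
```

```text
tcp mach [-199.4  -64.2] 232.9 yaw 93.4 F [-0.1  0.5 -0.8] t 19.65
-40 35 [-30.6 -46. ] 166.7
-30 209 [-25.9 -45.1] 168.7
-20 121 [-15.1 -44.8] 166.2
-10 282 [  -7.3 -101. ] 203.1
0 46 [  2.4 -47.1] 158.4
```

View pics/m12.png

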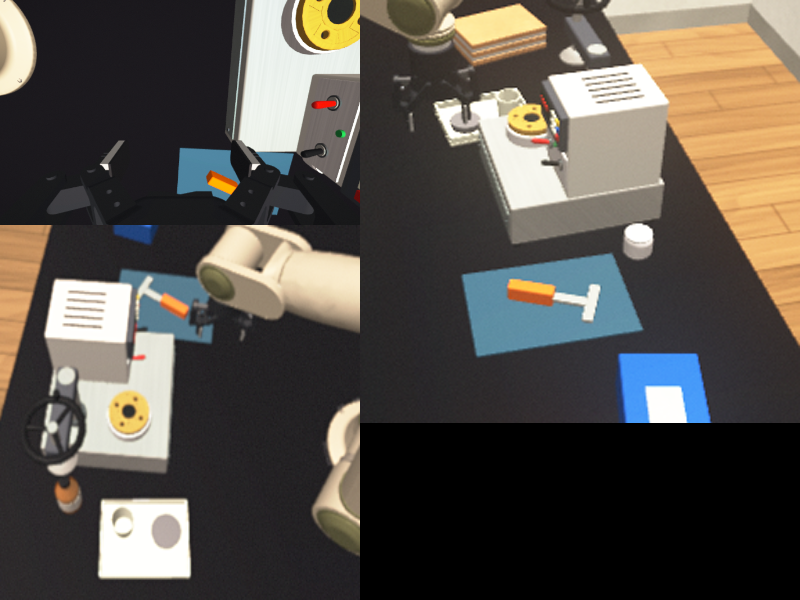

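The final view shows the red bat up, the spanner flat on the mat, and the bottle, tin, beaker and dish all standing. The arm is clear, so I'll hand in.

```bash
python3 -c "
from rig import workorder; print(workorder.finish_job())"
```

```text
the job is handed in; nothing more can be done
None
```

The job is handed in at about 20 s on the robot's clock; `finish_job` gives no verdict.

- **Ring:** I set the spanner's pins in two opposite holes and turned the ring clockwise until the side load rose to about 20 N. The holes then stood at −20.4° in the world frame, against −20.6° expected at the stop. That reading comes from hole positions I picked by eye in a scene picture, with about 1.5° of scatter.
- **Spanner:** it is flat on the mat again, within about 2 mm of where it started.
- **Pump toggle:** moves here can't tilt the gripper, so I couldn't lean it back at the toggle as advised. Instead I pressed the front finger of the open gripper sideways against the red bat with about 14 N and dragged it up. The bat stayed up after the finger left, with its tip at z of about 167 mm.
- **Other things:** the last pictures show the bottle, tin, beaker and dish standing, and the robot touching nothing. I did not measure their positions.
- **Mains toggle:** I never touched it, but I checked it only by eye in the pictures.
- **Forces:** the highest I saw was about 21 N in the readings at the end of each move, and none of the checks failed.

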